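# Pack the specimen carrier for the courier

## Robot

A 6-joint arm with a two-finger parallel gripper is mounted at the origin on the work surface. World frame = base frame: x ahead of the robot, y to its left, z up, the work surface at z = 0. Lengths are in m, angles in rad, forces in N, time in s.
With the tool pointing down it reaches from about 0.35 to 0.725 m from the base axis. Payload 6 kg.
Tool frame: the origin (TCP) lies midway between the tips of the shut fingers; the grasp point (between the pads) lies 19 mm behind it; x points along the fingers, y is the direction in which the jaws open and shut, and the axes are right-handed (so a half turn about x gives the same grasp; the last joint's range is limited). The gripper opens to 85 mm and grips with 20 to 120 N. Pads are 22 mm wide; open, the fingers measure 114 mm over their backs; the gripper's body (76 mm by 85 mm) begins 54 mm behind the grasp point. The pads swing forward as they close: fully open they stand 13 mm farther back than shut.
Start: joints at [1.517, 0.04, 0.085, 0, -1.615, -0.334], TCP at [0.227, 0.555, 0.231] pointing down, gripper open.
Joint ranges: [-2.56, 2.56], [-1.29, 2.01], [-1.08, 1.49], [-3.29, 1.98], [-2.81, -0.18], [-2.99, 2.99]. Speed limits (rad/s): [2.57, 2.57, 3.01, 3.14, 3.14, 3.14].

## Interface

Orientations are given as a 3x3 rotation matrix whose columns are the frame's x, y, z axes.
In Python, from plant import bot gives the robot as it stands. The module is installed in compiled form; this text tells all that it offers. Calls block until the motion is done:
- bot.goto(position, orientation): joint-space move of the TCP to a pose.
- bot.move_l(position, orientation=None, speed=0.15, stop_force=None): straight line of the TCP; orientation=None keeps the orientation; speed is the mean speed in m/s. With stop_force (N) it stops when the force on the tool has changed by that much, and returns True; else False.
- bot.move_joints(angles): joint-space move.
- bot.gripper_open() and bot.gripper_close(grip_force=None): open the fingers fully, or close them until they stop; grip_force is the grip in N (None keeps the last).
- bot.pause(seconds).
- bot.inverse_kinematics(position, orientation): joint angles nearest the present ones, or None.
- bot.grab_frame(name): name is "side" or "top" or "wrist"; returns (picture, depth): 400x640x3 uint8, red, green, blue; 400x640 float32, m along the optical axis (not along the pixel's ray), 0 where there is no reading.
- bot.camera_info(name): a dict with "fx", "fy", "cx", "cy" (pixels), "k1" (the pictures are not rectified: a ray, as slopes to the right and down, at radius r is drawn at 1 + k1 r^2 times it, then the intrinsics apply), "world_from_camera" (4x4, takes a point from camera to world coordinates). Camera axes: x right, y down, z forward; pixel columns grow to the right and rows downward; lengths in m; the calibration is good to about 2 mm. A picture is of the moment at which its call begins: read the wrist's pose just before it. camera_info takes no time and is no camera call; for the wrist camera it gives the pose at the moment of the call.
A pose or a line that the arm cannot do raises bot.IKError and nothing moves.
- bot.sign_off(): hands the job in, once; it reports no verdict.
Readings, each from a call of its own:
- bot.current_time(): time.
- bot.current_joints(): joint angles.
- bot.current_qvel(): joint speeds.
- bot.current_tau(): joint torques, N m.
- bot.current_ee_pos(): TCP position.
- bot.current_ee_rot(): TCP orientation.
- bot.current_wrist_force(): force on the tool from outside, world axes, zero at the start.
- bot.current_ft_torque(): the same for the moment, N m.
- bot.current_width(): finger opening in m.
Only numpy, scipy, OpenCV 4.12 (cv2) and the standard library are available. Lean on these libraries where they do the work, as an engineer would, in place of code of your own. Each camera call takes 0.05 s, during which the arm holds its last target.

## Task

Pack the carrier for the courier: stand the three capped specimen containers and lay the slide mailer in the foam pockets that fit them, each right down on its pocket's floor. Keep the containers upright all the way and set everything down without dropping it. The two uncapped containers are unused: leave them standing where they are.

Things in the scene. Friction and masses are not known exactly. Their poses are not given: they have to be found in the camera images.
- cup_mid (a point): wide specimen cup with its white screw cap on, standing: frosted body tapering from 48 mm across at the foot to 57 mm, ribbed cap 62 mm across over the top 17 mm, 70 mm high in all, blank paper label, about 85 g. The point is on its axis 35 mm above its underside; z up its axis.
- tall_mid (a point): narrow tall specimen bottle with its white screw cap on, standing: frosted body 25 mm across, ribbed cap 27 mm across over the top 19 mm, 90 mm high in all, blank label, about 45 g. The point is on its axis 45 mm above its underside; z up its axis.
- jar_mid (a point): squat specimen jar with its white screw cap on, standing: frosted body 36 mm across, ribbed cap 39 mm across over the top 17 mm, 50 mm high in all, blank label, about 50 g. The point is on its axis 25 mm above its underside; z up its axis.
- mailer_mid (a point): slide mailer: a shut flat frosted plastic box 32 (its x) x 84 (its y) x 30 mm high, lying with a blank label on top, about 70 g. The point is at its centre, 15 mm above its underside; its x is across, y along the box, z up.
- open_cup_mid (a point): look-alike: an empty wide cup without a cap, open at the top, 48 mm across at the foot, 58 mm at the rim, 62 mm high. The point is on its axis 31 mm above its underside.
- open_tall_mid (a point): look-alike: an empty narrow tall bottle without a cap, open at the top, 25 mm across, 84 mm high. The point is on its axis 42 mm above its underside.
- well_cup: black foam insert of the carrier, 84 (x) x 108 (y) x 22 mm, its top 26 mm above the bench; origin at the centre of its underside, 4 mm above the bench; x, y level, z up. Has the widest round pocket, 66 mm across and 14 mm deep, in its middle. Its floor (pale pad) is 8 mm above the origin. The four inserts fill a grey tray (182 x 230 mm, rim 26 mm high) two by two, 86 mm apart along x, 110 mm along y, in any order.
- well_tall: black foam insert of the carrier, 84 (x) x 108 (y) x 22 mm, its top 26 mm above the bench; origin at the centre of its underside, 4 mm above the bench; x, y level, z up. Has the smallest round pocket, 40 mm across and 14 mm deep, in its middle. Its floor (pale pad) is 8 mm above the origin. 
- well_jar: black foam insert of the carrier, 84 (x) x 108 (y) x 22 mm, its top 26 mm above the bench; origin at the centre of its underside, 4 mm above the bench; x, y level, z up. Has the middle-sized round pocket, 52 mm across and 14 mm deep, in its middle. Its floor (pale pad) is 8 mm above the origin. 
- well_mailer: black foam insert of the carrier, 84 (x) x 108 (y) x 22 mm, its top 26 mm above the bench; origin at the centre of its underside, 4 mm above the bench; x, y level, z up. Has the oblong pocket, 46 (x) x 98 (y) mm and 9 mm deep, in its middle. Its floor (pale pad) is 13 mm above the origin. 
There are look-alikes about, which are no part of the job. What is shaped like the part that bears jar_mid but orange or purple is not meant.

How it is judged:
At the end, for the whole second after the job is handed in: Capped containers and mailer each in the pocket that fits: within 12 mm of its centre, 4 mm of its floor, tilt under 0.15 rad, mailer along the pocket within 0.25 rad, all at rest; both uncapped containers upright within 30 mm of their start (horizontal distance between cup_mid and well_cup below 0.012 m and z of cup_mid in the frame of well_cup below 0.047 m and angle between each of cup_mid, tall_mid, jar_mid, mailer_mid, open_cup_mid, open_tall_mid's own z axis and vertical below 0.15 rad and linear speed of each of cup, tall, jar, mailer below 0.02 m/s and horizontal distance between tall_mid and well_tall below 0.012 m and z of tall_mid in the frame of well_tall below 0.057 m and horizontal distance between jar_mid and well_jar below 0.012 m and z of jar_mid in the frame of well_jar below 0.037 m and horizontal distance between mailer_mid and well_mailer below 0.012 m and z of mailer_mid in the frame of well_mailer below 0.032 m and angle between the y axis of mailer_mid and the y axis of well_mailer, either way round below 0.25 rad and distance of each of open_cup_mid, open_tall_mid from where it was at the start of the episode below 0.03 m); the robot touches nothing.
It fails at once if a capped container is tipped by more than 40 degrees (angle between any of cup_mid, tall_mid, jar_mid's own z axis and vertical above 0.7 rad).
It fails at once if a specimen or the mailer is dropped (moves faster than 0.7 m/s, as after a fall of 25 mm, with no finger on it) ((linear speed of cup above 0.7 m/s and contact force between cup and the fingers below 0.01 N) or (linear speed of tall above 0.7 m/s and contact force between tall and the fingers below 0.01 N) or (linear speed of jar above 0.7 m/s and contact force between jar and the fingers below 0.01 N) or (linear speed of mailer above 0.7 m/s and contact force between mailer and the fingers below 0.01 N)).
It fails at once if an uncapped look-alike is moved more than 30 mm or knocked over (distance of any of open_cup_mid, open_tall_mid from where it was at the start of the episode above 0.03 m or angle between any of open_cup_mid, open_tall_mid's own z axis and vertical above 0.5 rad).
It also fails if it takes over 99 s, if anything falls off the work surface, if the arm or the gripper's body presses on something with over 40 N, if the wrist force passes 120 N, or if a joint passes its speed limit or range.

## Working session

There is one attempt and no reset: what is moved stays moved. The work goes in short steps, each a Python script; the robot and the scene stay as the last script left them, time stands still between calls to the robot, and variables do not carry over. Pictures are saved under pics/ and viewed, and the job is handed in when it is done.

```bash
mkdir -p pics; cat > h.py <<'E'
import numpy as np, cv2
from plant import bot
def save(n,im): cv2.imwrite(f'pics/{n}.png',cv2.cvtColor(im,cv2.COLOR_RGB2BGR))
E
python3 - <<'E'
from h import *
for n in ['top','side','wrist']:
    i=bot.camera_info(n); p,d=bot.grab_frame(n); save(n+'0',p); np.savez(f'{n}0.npz',p=p,d=d,T=i['world_from_camera'],K=[i[k] for k in('fx','fy','cx','cy','k1')])
    print(n,{k:np.round(v,3).tolist() for k,v in i.items() if k != 'name'} , (d>0).mean())
print(bot.current_time())
E
```

```text
top {'fx': 388.2, 'fy': 388.2, 'cx': 315.214, 'cy': 203.399, 'k1': -0.043, 'world_from_camera': [[0.028, -0.998, 0.054, 0.455], [-1.0, -0.029, -0.007, 0.047], [0.008, -0.054, -0.999, 1.13], [0.0, 0.0, 0.0, 1.0]]} 0.996109375
side {'fx': 402.75, 'fy': 402.75, 'cx': 316.121, 'cy': 201.778, 'k1': -0.044, 'world_from_camera': [[0.99, -0.115, 0.081, 0.451], [-0.14, -0.747, 0.65, -0.509], [-0.014, -0.655, -0.756, 0.711], [0.0, 0.0, 0.0, 1.0]]} 0.99601171875
wrist {'fx': 347.039, 'fy': 347.039, 'cx': 315.81, 'cy': 200.938, 'k1': -0.025, 'world_from_camera': [[-0.38, -0.885, -0.269, 0.295], [-0.925, 0.364, 0.109, 0.526], [0.001, 0.29, -0.957, 0.373], [0.0, 0.0, 0.0, 1.0]]} 0.99587109375
0.15
```

View pics/top0.png

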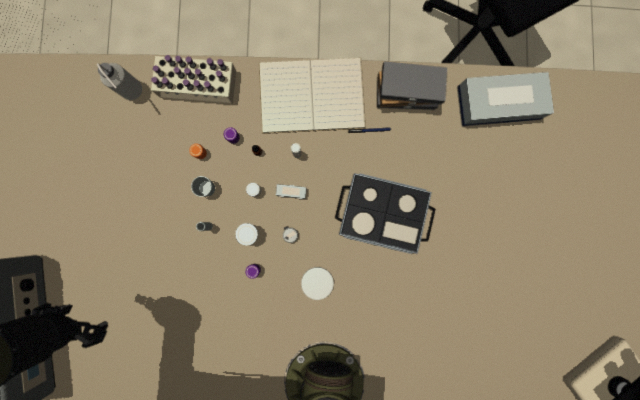

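View pics/side0.png

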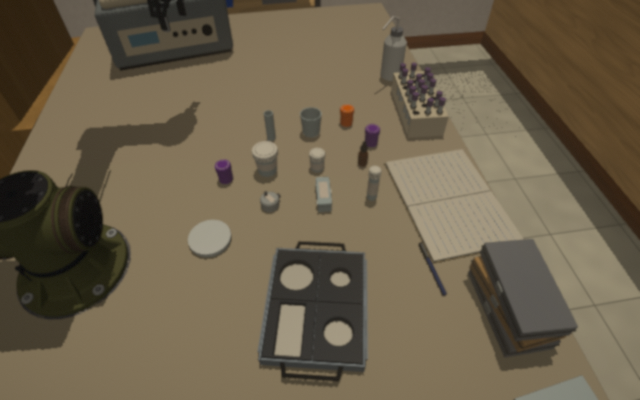

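```bash
python3 - <<'E'
import numpy as np,cv2
a=cv2.imread('pics/top0.png')[115:300,180:445]; cv2.imwrite('pics/top0c.png',cv2.resize(a,None,fx=3,fy=3,interpolation=cv2.INTER_CUBIC))
a=cv2.imread('pics/side0.png')[85:225,200:400]; cv2.imwrite('pics/side0c.png',cv2.resize(a,None,fx=4,fy=4,interpolation=cv2.INTER_CUBIC))
E
```

```text
(no output)
```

View pics/top0c.png

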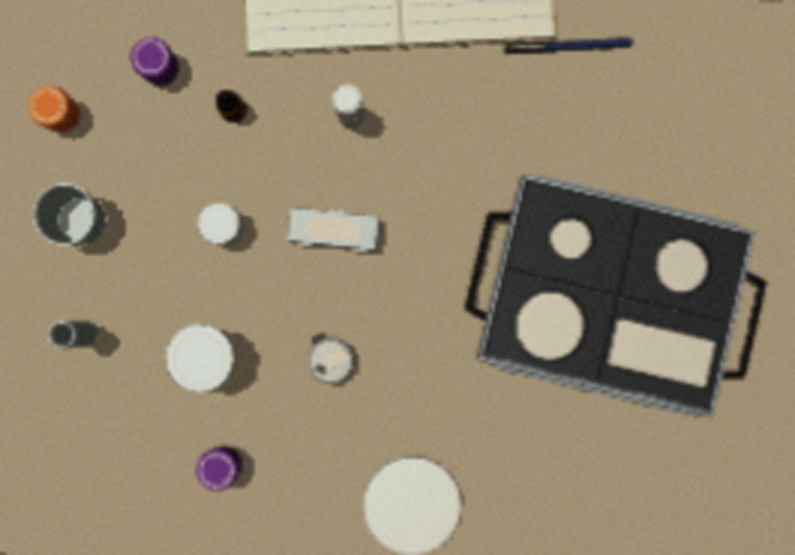

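View pics/side0c.png

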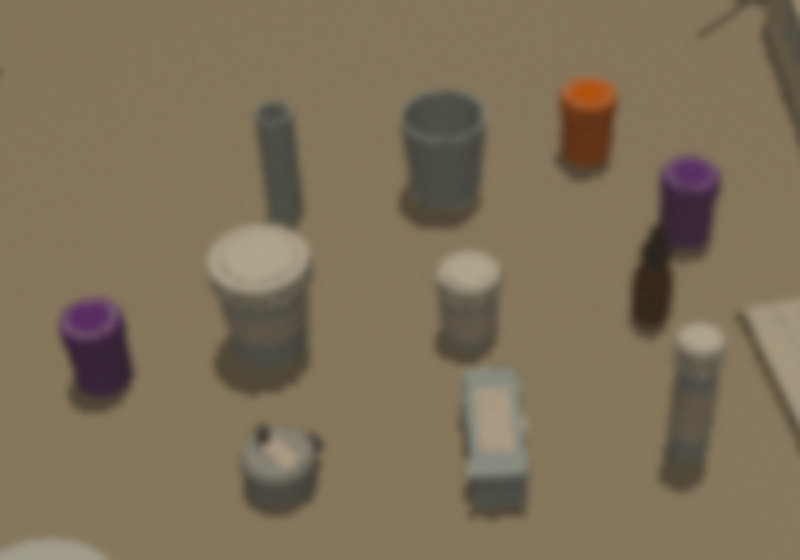

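View pics/wrist0.png

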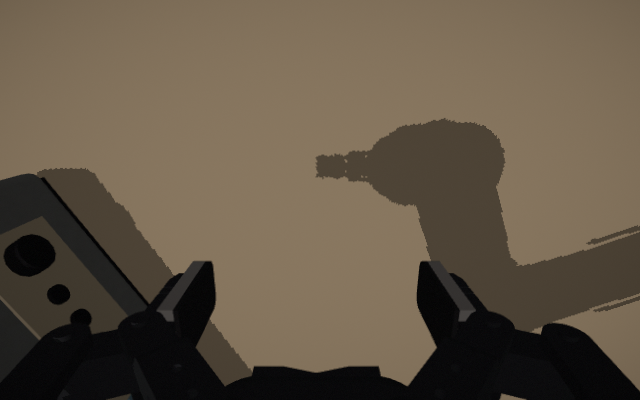

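Top view: the capped cup is at (246,234), the jar at (253,189) and the tall bottle at (296,149), all with white caps. The mailer is the oblong at (291,191), and the tray is centred at (386,213). Look-alikes are the open cup (203,187), the open tall (203,226), the orange jar (197,151), the purple jars (231,134) and (252,271), a timer-like disc (290,235), a saucer (318,283) and a dark dropper bottle (257,150). The enlarged crops confirm the choice, since only the three named containers have white ribbed caps.

```bash
cat >> h.py <<'E'
def ray(pix,c):
    fx,fy,cx,cy,k1=c['K']; q=(np.atleast_2d(pix)-[cx,cy])/[fx,fy]; s=q.copy()
    for _ in range(10): s=q/(1+k1*(s**2).sum(1,keepdims=True))
    return np.c_[s,np.ones(len(s))]@c['T'][:3,:3].T, c['T'][:3,3]
def onz(pix,c,z):
    d,o=ray(pix,c); return (o+d*((z-o[2])/d[:,2])[:,None])
def two(pa,ca,pb,cb):
    (da,),oa=ray(pa,ca);(db,),ob=ray(pb,cb); da/=np.linalg.norm(da);db/=np.linalg.norm(db)
    s=np.linalg.lstsq(np.c_[da,-db],ob-oa,rcond=None)[0]; A=oa+s[0]*da;B=ob+s[1]*db
    return (A+B)/2,np.linalg.norm(A-B)
def comp(mask,seed,r=4):
    n,l,st,ce=cv2.connectedComponentsWithStats(mask.astype(np.uint8))
    y,x=np.nonzero(l); k=np.argmin((x-seed[0])**2+(y-seed[1])**2); return l==l[y[k],x[k]]
E
python3 - <<'E'
from h import *
c=dict(np.load('top0.npz')); s=dict(np.load('side0.npz'))
p=c['p'].astype(int); hsv=cv2.cvtColor(c['p'],cv2.COLOR_RGB2HSV)
for q in [(246,234),(253,189),(296,148),(291,191),(281,188),(370,195),(363,223),(400,195),(270,260)]: print(q,p[q[1],q[0]],hsv[q[1],q[0]],round(float(c['d'][q[1],q[0]]),3))
for q in [(265,152),(317,155),(375,172),(323,190)]: print('s',q,s['p'][q[1],q[0]])
# white caps in top
for nm,seed,h in [('cup',(246,234),.070),('jar',(253,189),.050),('tall',(296,148),.090)]:
    m=comp((hsv[...,1]<35)&(hsv[...,2]>140),seed)
    cn,_=cv2.findContours(m.astype(np.uint8),cv2.RETR_EXTERNAL,cv2.CHAIN_APPROX_NONE); 
    (cx,cy),r=cv2.minEnclosingCircle(cn[0]); ys,xs=np.nonzero(m); w=(xs.mean(),ys.mean())
    print(nm,m.sum(),w,(cx,cy,r),onz(w,c,h)[0].round(4),onz((cx,cy),c,h)[0].round(4))
# depth-based points
def cloud(c):
    v,u=np.mgrid[:400,:640]; d,o=ray(np.c_[u.ravel(),v.ravel()].astype(float),c); return (o+d*c['d'].ravel()[:,None].astype(float)).reshape(400,640,3)
P=cloud(c)
X=P[...,0];Y=P[...,1];Z=P[...,2]
print('bench z',np.median(Z[250:270,200:230]))
for nm,seed,zlo in [('cup',(246,234),.06),('jar',(253,189),.04),('tall',(296,148),.075),('mailer',(291,191),.02),('ocup',(203,187),.05),('otall',(202,226),.06)]:
    m=comp(Z>zlo if True else 0,seed); print(nm,m.sum(),np.round([X[m].mean(),Y[m].mean(),np.median(Z[m])],4), np.round([np.ptp(X[m]),np.ptp(Y[m])],3))
    if nm=='mailer': print(cv2.minAreaRect(np.c_[X[m],Y[m]].astype(np.float32)*1000))
# tray
m=comp(((hsv[...,2]<110)&(np.indices((400,640))[1]>320)&(np.indices((400,640))[0]>150)&(np.indices((400,640))[0]<270)),(370,180)).astype(np.uint8)
m=cv2.morphologyEx(m,cv2.MORPH_CLOSE,np.ones((3,3))); cn,_=cv2.findContours(m,cv2.RETR_EXTERNAL,cv2.CHAIN_APPROX_NONE)
f=np.zeros_like(m); cv2.drawContours(f,cn,-1,1,-1); f=cv2.morphologyEx(f,cv2.MORPH_OPEN,np.ones((35,35)))
n,l,st,_=cv2.connectedComponentsWithStats(f); k=1+np.argmax(st[1:,4]); f=(l==k).astype(np.uint8)
cn,_=cv2.findContours(f,cv2.RETR_EXTERNAL,cv2.CHAIN_APPROX_NONE)
W=onz(cn[0][:,0].astype(float),c,.026)[:,:2]; print('tray',cv2.minAreaRect((W*1000).astype(np.float32)))
for nm,seed,z in [('wtall',(370,195),.012),('wcup',(363,223),.012),('wjar',(407,204),.012),('wmail',(400,232),.017)]:
    mm=comp((hsv[...,2]>130)&(f>0),seed); ys,xs=np.nonzero(mm); W=onz(np.c_[xs,ys].astype(float),c,z)[:,:2]; print(nm,mm.sum(),W.mean(0).round(4), cv2.minAreaRect((W*1000).astype(np.float32)))
vis=c['p'].copy(); vis[cn[0][:,0,1],cn[0][:,0,0]]=(255,0,0); save('seg',cv2.resize(vis[110:300,180:445],None,fx=3,fy=3,interpolation=cv2.INTER_NEAREST))
E
```

```text
(246, 234) [213 217 210] [ 47   8 217] 1.056
(253, 189) [212 218 211] [ 56   8 218] 1.08
(296, 148) [210 215 203] [ 43  14 215] 1.051
(291, 191) [209 197 174] [ 20  43 209] 1.102
(281, 188) [193 196 184] [ 38  16 196] 1.104
(370, 195) [199 190 168] [ 21  40 199] 1.12
(363, 223) [204 194 171] [ 21  41 204] 1.12
(400, 195) [40 41 39] [45 12 41] 1.107
(270, 260) [158 143 114] [ 20  71 158] 1.123
s (265, 152) [174 164 141]
s (317, 155) [170 160 137]
s (375, 172) [155 146 125]
s (323, 190) [168 153 130]
cup 385 (np.float64(246.09350649350648), np.float64(233.80519480519482)) (246.29190063476562, 233.83526611328125, 11.168663024902344) [0.4237 0.2253 0.07  ] [0.4236 0.2247 0.07  ]
jar 141 (np.float64(252.15602836879432), np.float64(188.95744680851064)) (252.3333282470703, 189.0, 6.66677188873291) [0.5483 0.2164 0.05  ] [0.5482 0.2159 0.05  ]
tall 68 (np.float64(295.0), np.float64(147.5735294117647)) (295.0, 147.5833282470703, 4.673460960388184) [0.6604 0.0985 0.09  ] [0.6604 0.0985 0.09  ]
bench z -0.0008180795581915756
cup 400 [0.4233 0.2235 0.0698] [0.062 0.207]
jar 151 [0.5455 0.2101 0.
[... 233 characters left out ...]
.3537 0.0595] [0.125 0.338]
otall 62 [0.4416 0.3433 0.0766] [0.024 0.313]
tray ((494.3843994140625, -159.82571411132812), (179.8267822265625, 250.0276641845703), 1.4113099575042725)
wtall 129 [ 0.5465 -0.1178] ((546.8423461914062, -118.54751586914062), (34.81301498413086, 34.88862228393555), 1.6489040851593018)
wcup 379 [ 0.462  -0.0993] ((461.0616760253906, -98.70525360107422), (60.433135986328125, 60.70745849609375), 1.55229651927948)
wjar 220 [ 0.5235 -0.2254] ((523.8609008789062, -226.55728149414062), (46.4105339050293, 46.726280212402344), 1.6059322357177734)
wmail 507 [ 0.4391 -0.2065] ((439.2383117675781, -206.48281860351562), (95.31269073486328, 43.88834762573242), 77.58259582519531)
```

View pics/seg.png

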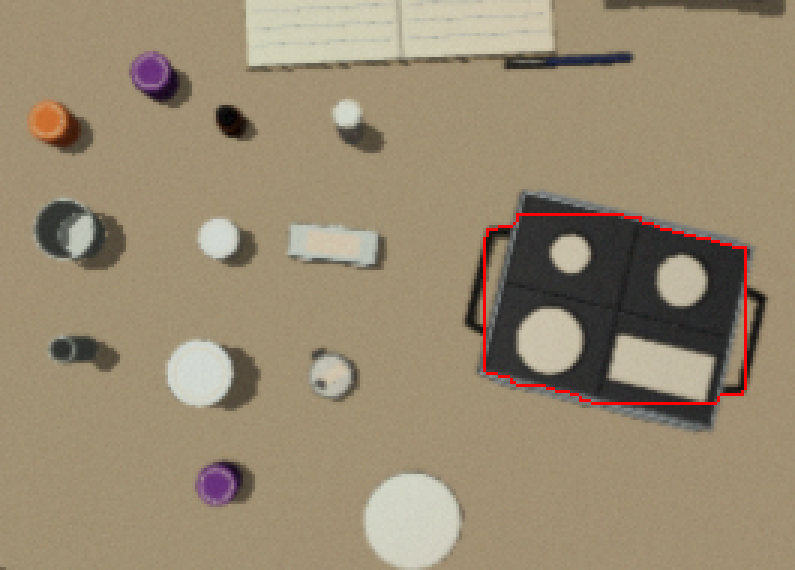

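```bash
python3 - <<'E'
from h import *
c=dict(np.load('top0.npz'))
v,u=np.mgrid[:400,:640]; d,o=ray(np.c_[u.ravel(),v.ravel()].astype(float),c); P=(o+d*c['d'].ravel()[:,None]).reshape(400,640,3)
w=(u>270)&(u<315)&(v>175)&(v<208)
hsv=cv2.cvtColor(c['p'],cv2.COLOR_RGB2HSV)
m=w&(hsv[...,2]>172); m2=w&(P[...,2]>.02)
for q in (m,m2):
    W=onz(np.c_[u[q],v[q]].astype(float),c,.030)[:,:2]; print(q.sum(),W.mean(0).round(4),cv2.minAreaRect((W*1000).astype(np.float32)), np.degrees(np.arctan2(*np.linalg.svd(W-W.mean(0),full_matrices=False)[2][0][::-1])))
# tray rigid fit
M=np.array([[.5465,-.1178],[.4615,-.099],[.5235,-.2258],[.4391,-.2065]]); L=np.array([[43,55],[-43,55],[43,-55],[-43,-55]])/1000
U,S,Vt=np.linalg.svd(L.T@(M-M.mean(0))); R=(U@Vt).T; print('yaw',np.degrees(np.arctan2(R[1,0],R[0,0])),M.mean(0)); F=L@R.T+M.mean(0); print(F.round(4),(F-M).round(4))
# side cross-check of caps (side view)
s=dict(np.load('side0.npz')); 
for n,X in dict(cup=[.4237,.2250,.07],jar=[.5483,.2162,.05],tall=[.6604,.0985,.09]).items():
    p=np.linalg.inv(s['T'])@np.r_[X,1]; a=p[:2]/p[2]; a=a*(1+s['K'][4]*(a@a)); print(n,a*s['K'][:2]+s['K'][2:4])
R0=bot.current_ee_rot(); print(R0.round(3))
E
```

```text
294 [0.5483 0.1109] ((549.2160034179688, 111.06098937988281), (79.06751251220703, 31.915637969970703), 85.61868286132812) -94.18596059588178
352 [0.5475 0.1097] ((550.98291015625, 114.54127502441406), (98.25337219238281, 54.18496322631836), 76.33177185058594) -94.69523359311836
yaw -12.193704312216624 [ 0.49265  -0.162275]
[[ 0.5463 -0.1176]
 [ 0.4622 -0.0994]
 [ 0.5231 -0.2251]
 [ 0.439  -0.207 ]] [[-0.0002  0.0002]
 [ 0.0007 -0.0004]
 [-0.0004  0.0007]
 [-0.0001 -0.0005]]
cup [265.39750099 149.0953842 ]
jar [317.7013882 152.2953822]
tall [375.78554957 169.13013325]
[[-0.    -0.378 -0.926]
 [-0.001 -0.926  0.378]
 [-1.     0.001 -0.   ]]
```

```bash
cat >> h.py <<'E'
def R(a): c,s=np.cos(a),np.sin(a); return np.array([[0,c,s],[0,s,-c],[-1,0,0.]])
def best(a,*pts):
    ok=[]
    for aa in (a,a+np.pi):
        q=[bot.inverse_kinematics(p,R(aa)) for p in pts]
        if all(x is not None for x in q): ok.append((max(abs(x[5]) for x in q),aa))
    return min(ok)[1]
yaw=np.radians(-12.19)
W=dict(tall=(.5463,-.1176,.012),cup=(.4622,-.0994,.012),jar=(.5231,-.2251,.012),mailer=(.439,-.207,.017))
OBJ=dict(tall=(.6604,.0985),cup=(.4237,.2250),jar=(.5483,.2162),mailer=(.5483,.1112))
HT=dict(tall=.055,cup=.034,jar=.016,mailer=.012)   # TCP above underside
def pick(n,a,force=30):
    x,y=OBJ[n]; h=HT[n]
    bot.gripper_open()
    bot.goto([x,y,.20],R(a)); bot.move_l([x,y,h],speed=.12); bot.gripper_close(force)
    print('closed',round(bot.current_width(),4),'t',round(bot.current_time(),2),'F',bot.current_wrist_force().round(2))
    bot.move_l([x,y,h+.03],speed=.08); bot.pause(.2)
    print('lifted',round(bot.current_width(),4),bot.current_wrist_force().round(2))
def place(n,a):
    x,y,z=W[n]; h=HT[n]; p=bot.current_ee_pos()
    top=max(.16,z+h+.05)
    bot.move_l([p[0],p[1],top],speed=.15); bot.move_l([x,y,top],R(a),speed=.2)
    bot.move_l([x,y,z+h+.012],speed=.12); bot.pause(.2)
    st=bot.move_l([x,y,z+h-.003],speed=.02,stop_force=3)
    print('down',st,(bot.current_ee_pos()-[x,y,z+h]).round(4),bot.current_wrist_force().round(2))
    return st
def leave():
    bot.gripper_open(); p=bot.current_ee_pos(); bot.move_l([p[0],p[1],.20],speed=.12); print('t',bot.current_time())
E
python3 - <<'E'
from h import *
a=best(yaw,[*OBJ['mailer'],.1],[*W['mailer'][:2],.1]); print(np.degrees(a))
pick('mailer',a+np.radians(7.9))
c=bot.grab_frame('wrist')[0]; save('w_m1',c)
E
```

```text
167.81
closed 0.0312 t 4.61 F [-0.38 -0.08  0.73]
lifted 0.0309 [ 0.88  0.25 -1.13]
```

View pics/w_m1.png

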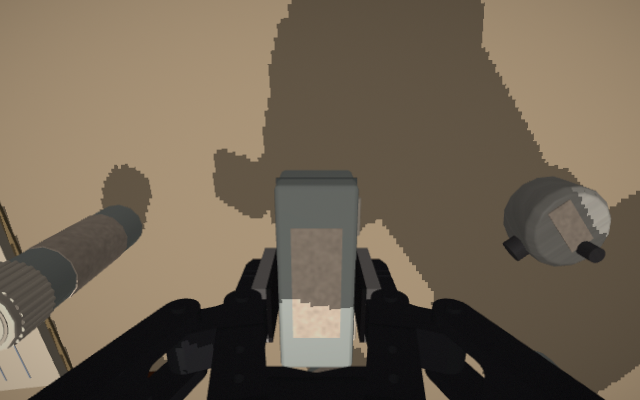

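The mailer, px (315,270), is held centrally between the pads and level. It can go to its pocket.

```bash
python3 - <<'E'
from h import *
a=np.radians(167.81)
st=place('mailer',a)
c=bot.grab_frame('side')[0]; save('s_m1',cv2.resize(c[220:400,220:420],None,fx=3,fy=3)); print(bot.current_time())
E
```

```text
down True [-0.     -0.      0.0002] [ 1.06 -0.53  2.66]
10.125
```

View pics/s_m1.png

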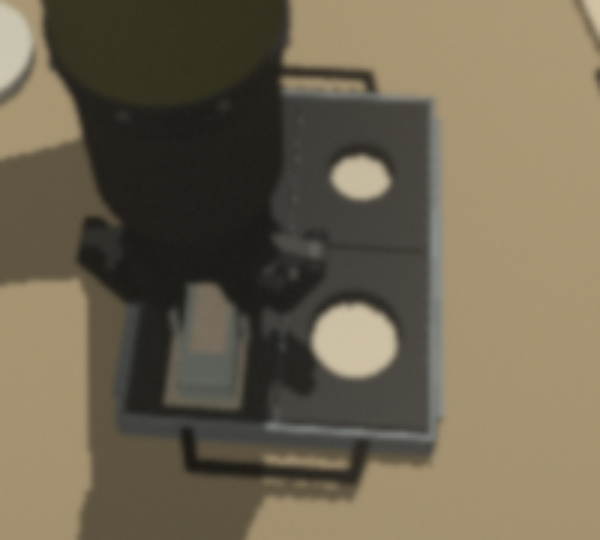

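The mailer is centred in its pocket, at crop px (207,345), and made contact at the nominal floor height (0.2 mm off). I'll release it and pick up the cup.

```bash
python3 - <<'E'
from h import *
leave()
pts=[[*OBJ[n],.1] for n in('cup','jar','tall')]+[[*W[n][:2],.1] for n in('cup','jar','tall')]
a=best(yaw+np.pi/2,*pts); print(np.degrees(a))
pick('cup',a)
save('w_c1',bot.grab_frame('wrist')[0])
E
```

```text
t 12.275
257.81
closed 0.0588 t 15.97 F [-0.58 -0.22  3.08]
lifted 0.059 [ 0.1   0.13 -1.62]
```

View pics/w_c1.png

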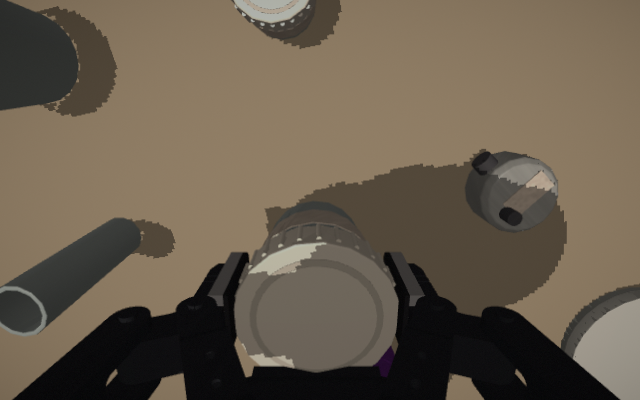

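The capped cup, at (315,305), is gripped centrally, and the neighbours are untouched. Next is placing it.

```bash
python3 - <<'E'
from h import *
a=np.radians(257.81)
st=place('cup',a)
c=bot.grab_frame('side')[0]; save('s_c1',cv2.resize(c[200:400,220:420],None,fx=3,fy=3)); print(bot.current_time(),bot.current_width())
E
```

```text
down True [-0.     -0.      0.0006] [-1.12 -0.02  4.68]
21.15 0.058561973509570465
```

View pics/s_c1.png

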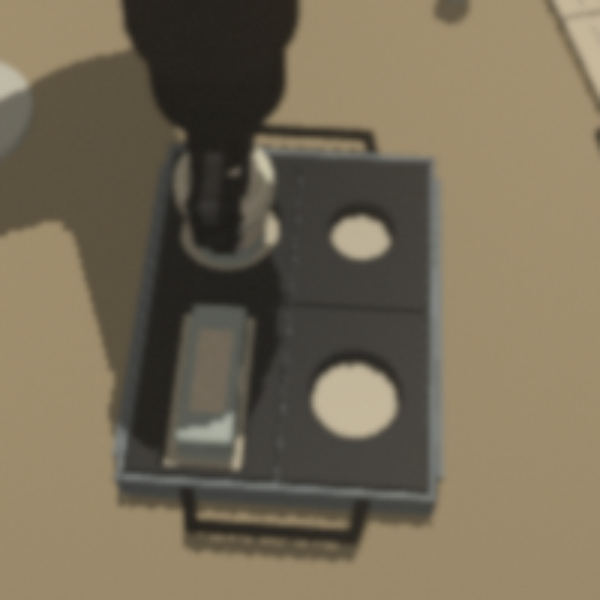

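The cup stands in the round pocket at crop px (228,205), with floor contact at the nominal height (0.6 mm off). The mailer, at (210,380), lies flat in its own pocket. I'll release the cup and fetch the jar.

```bash
python3 - <<'E'
from h import *
leave(); a=np.radians(257.81)
pick('jar',a)
save('w_j1',bot.grab_frame('wrist')[0])
E
```

```text
t 22.975
closed 0.0356 t 26.63 F [ 0.01 -0.23  1.98]
lifted 0.0355 [-0.63 -0.54 -0.51]
```

View pics/w_j1.png

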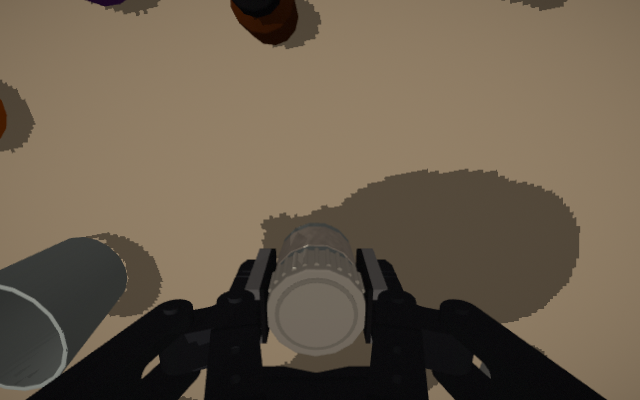

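The white-capped jar, at (316,300), is held centrally and upright, at body width. I'll place it.

```bash
python3 - <<'E'
from h import *
a=np.radians(257.81)
st=place('jar',a)
c=bot.grab_frame('side')[0]; save('s_j1',cv2.resize(c[200:400,220:420],None,fx=3,fy=3)); print(bot.current_time(),bot.current_width())
E
```

```text
down True [-0.0001  0.      0.0002] [0.21 0.3  3.6 ]
32.6583 0.03571279503150104
```

View pics/s_j1.png

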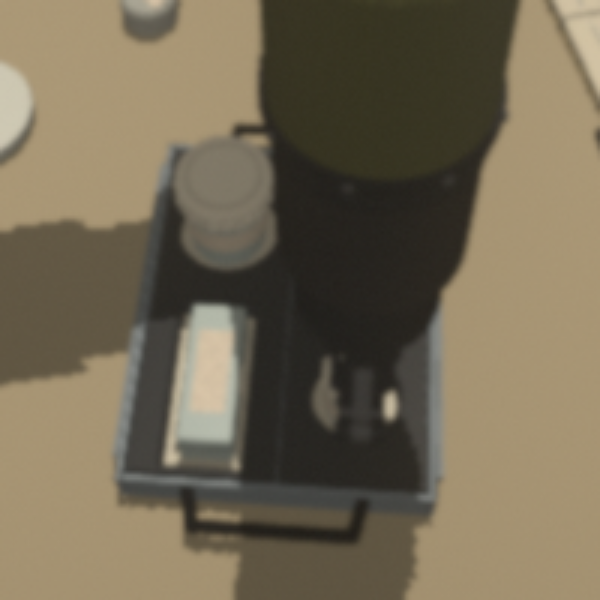

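The cup at (228,205) stands upright and centred. The jar is hidden behind the finger at (362,400), with contact at floor height. I'll release it and fetch the tall bottle.

```bash
python3 - <<'E'
from h import *
leave(); a=np.radians(257.81)
pick('tall',a)
save('w_t1',bot.grab_frame('wrist')[0])
E
```

```text
t 34.7833
closed 0.0236 t 38.27 F [0.04 0.54 0.76]
lifted 0.0236 [-0.1   0.04 -0.22]
```

View pics/w_t1.png

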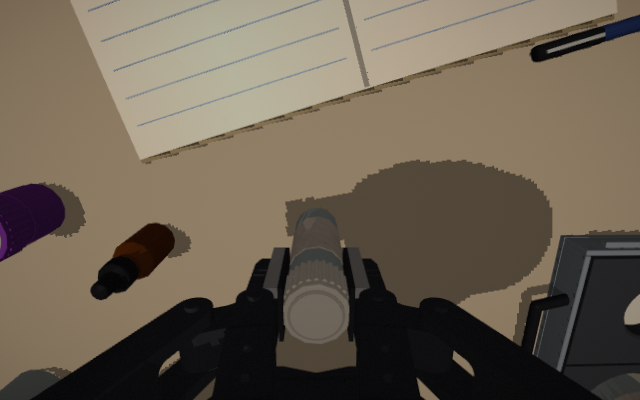

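The tall bottle, at (317,300), is held centrally and upright. I'll place it.

```bash
python3 - <<'E'
from h import *
a=np.radians(257.81)
st=place('tall',a)
c=bot.grab_frame('side')[0]; save('s_t1',cv2.resize(c[200:400,220:420],None,fx=3,fy=3)); print(bot.current_time(),bot.current_width())
E
```

```text
down True [-0.     -0.0001  0.0001] [-0.72  1.02  3.48]
42.7417 0.023651679546795853
```

View pics/s_t1.png

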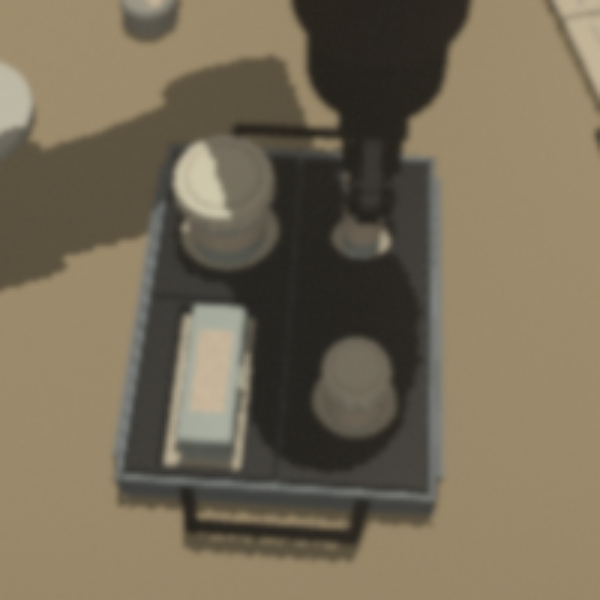

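All four pieces are in their pockets: cup (225,205), mailer (212,375), jar (355,385) and tall (360,215), which touches the floor at nominal height. I'll release, back off and measure.

```bash
python3 - <<'E'
from h import *
leave(); bot.goto([.227,.555,.25],R(np.radians(247.8))); bot.pause(.5)
out={}
for n in('top','side'):
    i=bot.camera_info(n); p,d=bot.grab_frame(n); out[n]=dict(p=p,d=d,T=np.array(i['world_from_camera']),K=[i[k] for k in('fx','fy','cx','cy','k1')])
c=out['top']; save('topF',cv2.resize(c['p'][115:300,180:445],None,fx=3,fy=3)); save('sideF',cv2.resize(out['side']['p'][85:385,200:400],None,fx=2,fy=2))
v,u=np.mgrid[:400,:640]; d,o=ray(np.c_[u.ravel(),v.ravel()].astype(float),c); P=(o+d*c['d'].ravel()[:,None]).reshape(400,640,3)
for n,h,zl in [('cup',.082,.07),('jar',.062,.05),('tall',.102,.09),('mailer',.047,.04)]:
    w=np.array(W[n][:2]); m=(np.hypot(*(P[...,:2]-w).transpose(2,0,1))<.047)&(P[...,2]>zl)
    X=onz(np.c_[u[m],v[m]].astype(float),c,h)[:,:2]; print(n,m.sum(),'offset mm',((X.mean(0)-w)*1000).round(1),'top z',np.median(P[...,2][m]).round(4),'expect',h, 'axis',np.degrees(np.arctan2(*np.linalg.svd(X-X.mean(0),full_matrices=False)[2][0][::-1])).round(1) if n=='mailer' else '')
b=dict(np.load('top0.npz'))
for n,(x0,y0,x1,y1) in dict(ocup=(185,170,222,205),otall=(190,215,220,238)).items():
    print(n,np.abs(b['p'][y0:y1,x0:x1].astype(int)-c['p'][y0:y1,x0:x1]).mean().round(2))
print(bot.current_time())
E
```

```text
t 44.6333
cup 403 offset mm [-1.   0.7] top z 0.0816 expect 0.082 axis 
jar 148 offset mm [-0.4  2.1] top z 0.0614 expect 0.062 axis 
tall 81 offset mm [-0.1 -0.1] top z 0.1019 expect 0.102 axis 
mailer 340 offset mm [2.2 0.1] top z 0.0462 expect 0.047 axis -103.0
ocup 2.07
otall 2.01
47.8667
```

View pics/topF.png

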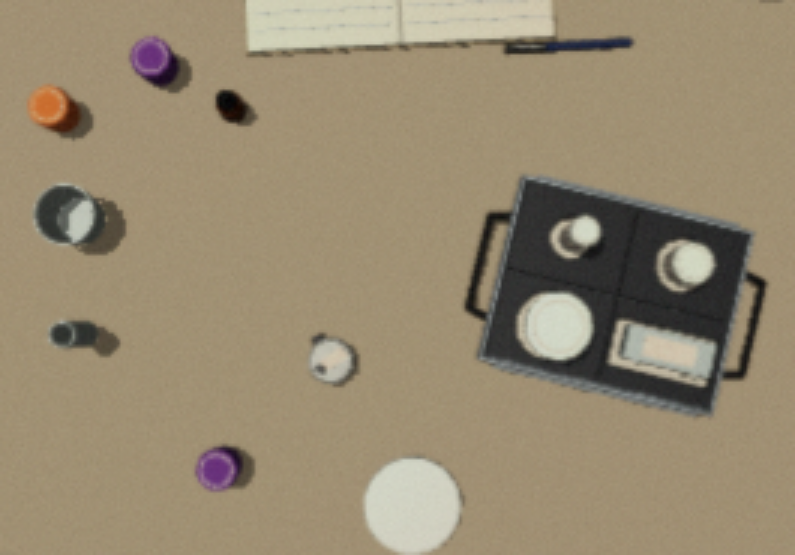

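View pics/sideF.png

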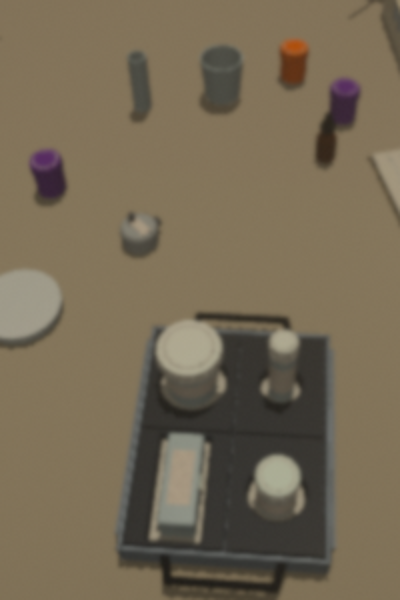

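Both views show all four pieces seated in their pockets and the open containers unmoved, at top-crop px (68,214) and (70,334). Nothing is in contact with the robot, so I'm handing it in.

```bash
python3 -c "
from plant import bot
bot.sign_off(); print(bot.current_time())"
```

```text
the job is handed in; nothing more can be done
the job is handed in; nothing more can be done
```

The carrier is packed and handed in at about 48 s on the robot's clock. The mailer, cup, jar and tall bottle were each lowered to floor contact in their own pockets before release.

- **Position:** measured from the top camera, all four are within about 2.2 mm of their pocket centres (limit 12 mm). Their top heights are within 0.8 mm of what full seating gives (limit 4 mm). The mailer lies within about 1° of its pocket's direction.
- **Uncapped containers:** both look unchanged between the first and last pictures.
- **Disagreements:** my first attempt at the tray outline was spoiled by the handles, so I used the pocket pads instead, and those fitted the known layout to within 1 mm. The gripper read 59 mm on the cup and 35.6 mm on the jar, less than their caps, so the pads may have held the body just below the cap. Neither grip slipped.
- **Not measured:** I judged tilt only by eye from the pictures, and everything looks upright.

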